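Free the pawl and wind back a clay extruder

ROBOT

A 7-joint arm with a two-finger parallel gripper is mounted at the origin on a cart in front of the work surface, level with it; the furniture and walls round the work are solid. World frame = base frame: x ahead of the robot, y to its left, z up, the work surface at z = 0. Lengths are in m, angles in rad, forces in N, time in s.
With the tool pointing down it reaches from about 0.35 to 0.775 m from the base axis. Payload 3.1 kg.
Tool frame: the origin (TCP) lies at the very end of the fingers, on their centre line; the grasp point (between the pads) lies 19 mm behind it; z points along the fingers, y is the direction in which the jaws open and shut (so a half turn about z gives the same grasp; the last joint's range is limited). The gripper opens to 85 mm and grips with 20 to 120 N. Pads are 22 mm wide; open, the fingers measure 114 mm over their backs; the gripper's body (76 mm by 85 mm) begins 54 mm behind the grasp point. The pads swing forward as they close: fully open they stand 13 mm farther back than shut.
Start: joints at [1.145, 0.311, 0.014, 1.512, -0.004, 1.319, -0.027], TCP at [0.206, -0.51, 0.231] pointing down, gripper open.
Joint ranges: [-2.7, 2.7], [-0.3, 1.91], [-1.27, 1.3], [0.12, 2.57], [-1.44, 4.58], [0.2, 2.03], [-3.05, 3.05]. Speed limits (rad/s): [2.79, 2.79, 3.14, 3.14, 3.14, 3.14, 3.14].

INTERFACE

Orientations are given as [roll, pitch, yaw] about the fixed x, y, z axes, in that order (R = Rz(yaw) Ry(pitch) Rx(roll)).
In Python, from cell import move_to, move_linear, goto_joints, grip, hold, ik, observe, get_image, camera_info, MotionError, sign_off, recognise gives the robot as it stands. The module is installed in compiled form; this text tells all that it offers. Calls block until the motion is done:
- move_to(position, orientation): joint-space move of the TCP to a pose.
- move_linear(position, ori=None, speed=0.15): straight line of the TCP; ori=None keeps the orientation; speed is the mean speed in m/s.
- goto_joints(angles): joint-space move.
- grip(opening): opening from 0.0 (shut) to 1.0 (fully open); the grip force is fixed at half the most; returns when the fingers have stopped.
- hold(seconds).
- ik(position, orientation): joint angles nearest the present ones, or None.
- observe(): the state.
- get_image(name): name is "scene" or "top" or "wrist"; returns the picture (420x560x3 uint8, red, green, blue); there is no depth.
- camera_info(name): a dict with "fx", "fy", "cx", "cy" (pixels), "eye" and "attitude" of the camera in the world. Camera axes: x right, y up, looking along -z (the intrinsics and any distortion apply to the point x, -y, -z); pixel columns grow to the right and rows downward; lengths in m; the calibration is good to about 2 mm. The wrist camera is an equidistant fisheye: a pixel r from the principal point sees the ray r / f radians off the axis. A picture is of the moment at which its call begins: read the wrist's pose just before it. camera_info takes no time and is no camera call; for the wrist camera it gives the pose at the moment of the call.
A pose or a line that the arm cannot do raises MotionError and nothing moves.
- sign_off(): hands the job in, once; it reports no verdict.
Trained networks look in the newest picture that a camera, given by its name, has taken for a name from the list of things; names that differ only in an ending like _2 or _b are one class to them, and where a whole thing is asked for, a point or a joint stands for the part that bears it (a point fixed in the world has none). Each returns a list of dicts, best first, with "score" (0 to 1); they miss things now and then, are a little off and sometimes report something else, mostly with a low value. They report only what shows in the picture. A call takes as long as a camera call.
- recognise(camera, label): "rect" ([left, top, right, bottom] in pixels, round what is visible of it).
The state is a dict: "time": time; "joint_pos": joint angles; "joint_velocities": joint speeds; "joint_efforts": joint torques, N m; "position": TCP position; "ee_rot": TCP orientation; "ft_force": force on the tool from outside, world axes, zero at the start; "ft_torque": the same for the moment, N m; "opening": opening from 0.0 (shut) to 1.0 (fully open).
Only numpy, scipy, OpenCV 4.12 (cv2) and the standard library are available. Lean on these libraries where they do the work, as an engineer would, in place of code of your own. Each camera call takes 0.05 s, during which the arm holds its last target. There are 200 camera calls.

TASK

Wind the plunger of the bench clay extruder back for refilling. The hook-toothed ratchet is caught on its pawl: take up the crank's play and ease the wheel clockwise by less than a tooth, so that the pawl can be lifted without force and no more is pressed out, and throw the pawl right over onto its back stop. Then turn the crank backwards (counter-clockwise from above) until you feel the crosshead come firmly up against the stop collar, without ramming it, and leave it there; do not shift the pot, loop tool or slip bulb around the machine.

Things in the scene. Friction and masses are not known exactly. Their poses are not given: they have to be found in the camera images.
- extruder: hand-cranked bench clay extruder, grey-green castings and a steel barrel on a plywood board 215 x 375 x 16 mm, fixed. Origin: on the axis of its upright crank shaft, at the worktop. z up; y along rack and guide rod, away from the barrel; x towards the pawl post. Crank clockwise from above (forward) drives the plunger into the barrel, counter-clockwise (back) draws it out, 15 mm per radian
- ratchet_centre (a point): middle of the flat ratchet wheel (116 mm across, 24 hooked teeth of 0.26 rad on its top face, 120 to 126 mm up), on the shaft. At the start a tooth stands within 1 mm of the pawl, whose tip is caught under the tooth's 45 degree hook: turning the wheel itself (not just the crank) forward by 0.12 rad or more frees it. Drag holds the wheel wherever it is left
- knob_grip (a point): grip point of the upright wooden crank knob: on its axis, 62 mm from the shaft axis, 222 mm up. The knob is 24 mm across, stands 196 to 242 mm up over the crank arm (185 to 193 mm up) and spins freely. The crank has 0.6 rad of free play on the shaft, and where in it it starts is not known; beyond the play it takes about 12 N at the knob to turn the wheel either way
- pawl_ball (a point): centre of the red ball, 18 mm across, on the pawl's lift lever, 162 mm up while the pawl is down, 22 mm clear above the pawl's 9 mm wide blade; the lever is 6 mm thick. The ball goes round the pawl's hinge, 42 mm from it, up and over towards the machine's +x
- pawl_hinge (a point): middle of the pawl's hinge pin, at (102, 0, 131) mm in the machine's frame, pin parallel to the machine's y. The pawl swings 2.1 rad from down in the teeth to its back stop; past about 1.4 rad it falls over by its own weight (70 g) and stays there
- plunger: rack with piston and crosshead. Origin: in the crosshead's flat face towards the stop collar, on the guide rod's axis, 70 mm above the worktop; it moves along the machine's y (plus is back, out of the barrel)
- stop_collar: brass stop collar (25 mm across) with a thin rubber washer, clamped on the guide rod, 52 to 77 mm behind the crosshead at the start. Origin: in its face towards the crosshead, on the guide rod's axis, 70 mm above the worktop. 10 N more at the crank knob presses about 40 N on it
- glaze_pot: small lidded glaze pot with a yellow lid, 68 mm across, 43 mm tall, origin under its centre
- loop_tool: wooden loop tool, 178 mm long along its y, 24 mm wide, 10 mm thick, origin under its centre
- slip_bulb: red rubber slip bulb with a white nozzle, 103 mm long along its y, 48 mm tall, origin under its centre
- pawl (a joint): angle of the pawl (rad): 0 with its hooked steel tip (11 x 13 x 11 mm, 52 mm from the hinge) down in the teeth, growing as it is lifted, 2.1 on its back stop

How it is judged:
On the way, in this order (a step that is already met when the one before it is completed fails the run):
1. the pawl is thrown over onto its back stop (value of joint pawl above 1.9 rad), for 0.2 s.
2. the crosshead is pressed against the stop collar with more than 6 N (contact force between plunger and stop_collar above 6 N), for 0.1 s.
At the end, for the whole second after the job is handed in: The pawl lies thrown over on its back stop (turned by more than 1.9 rad), and the crosshead stands against the stop collar (within 1.5 mm), at rest (value of joint pawl above 1.9 rad and distance between plunger and stop_collar below 0.0015 m and linear speed of plunger below 0.005 m/s); the robot touches nothing.
It fails at once if the pawl's tip is forced against the teeth with more than 20 N (contact force between pawl_c0 and anything else above 20 N).
It fails at once if the plunger is driven forward by more than 4.5 mm (a little over one tooth, 3.9 mm) (y of plunger in the frame of extruder below 0.0755 m).
It fails at once if the stop collar is rammed with more than 70 N (contact force between plunger and stop_collar above 70 N).
It fails at once if the glaze pot, loop tool or slip bulb is moved by more than 15 mm (distance of any of glaze_pot, loop_tool, slip_bulb from where it was at the start of the episode above 0.015 m).
It also fails if it takes over 72 s, if anything falls off the work surface, if the arm or the gripper's body presses on something with over 40 N, if the wrist force passes 120 N, or if a joint passes its speed limit or range.

## Working session

There is one attempt and no reset: what is moved stays moved. The work goes in short steps, each a Python script; the robot and the scene stay as the last script left them, time stands still between calls to the robot, and variables do not carry over. Pictures are saved under pics/ and viewed, about 8 in all and at most 12, crops included, and the job is handed in when it is done.

```bash
ls; mkdir -p pics
python3 - <<'E'
from cell import *
import cv2
s=observe();print(s)
for c in ["scene","top"]:
    im=get_image(c);cv2.imwrite(f"pics/{c}0.png",im[:,:,::-1]);print(c,camera_info(c))
    for l in ["ratchet_centre","knob_grip","pawl_ball","pawl_hinge","plunger","stop_collar","extruder","glaze_pot","loop_tool","slip_bulb"]:
        print(l,[( [round(float(v)) for v in d["rect"]],round(d["score"],2)) for d in recognise(c,l)[:2]])
E
```

```text
pics
{'time': 0.0, 'joint_pos': array([ 1.1452835 ,  0.31169546,  0.01400345,  1.51304093, -0.00437359,
        1.31915237, -0.02720765]), 'joint_velocities': array([ 0.00158857, -0.00098859,  0.00011609, -0.00151225, -0.00074392,
        0.00024691, -0.00037394]), 'joint_efforts': array([ 3.47877058e-04, -3.79908764e+01,  1.46353450e-01, -2.30589956e+01,
        1.24005936e-02,  1.39251107e-02, -5.44719597e-06]), 'position': array([ 0.20568587, -0.50933214,  0.23024417]), 'ee_rot': array([-3.13933006e+00,  1.22589328e-04,  3.83877860e-01]), 'ft_force': array([-0.61095786, -0.15155772,  0.39975861]), 'ft_torque': array([ 0.0543361 ,  0.02177248, -0.00265541]), 'opening': 0.996514115287819}
scene {'fx': 391.6742703976739, 'fy': 391.6742703976739, 'cx': 274.77332390664833, 'cy': 206.34591175252197, 'eye': array([0.1529676 , 0.19836151, 0.77932707]), 'attitude': array([ 0.70050887, -0.01111925, -2.36115635])}
ratchet_centre [([190, 179, 368, 331], 0.62)]
knob_grip [([275, 226, 292, 250], 0.79)]
pawl_ball [([238, 204, 262, 231], 0.63)]
pawl_hinge [([191, 175, 368, 329], 0.92)]
plunger [(
[... 360 characters left out ...]
5642585395514, 'cy': 210.12475596286677, 'eye': array([ 0.41997692, -0.1736647 ,  0.99691805]), 'attitude': array([ 1.38790571e-01,  2.20731125e-04, -1.57079004e+00])}
ratchet_centre [([186, 191, 366, 274], 0.79), ([230, 218, 313, 244], 0.54)]
knob_grip [([232, 258, 245, 270], 0.49)]
pawl_ball [([257, 194, 264, 220], 0.59)]
pawl_hinge [([184, 188, 366, 275], 0.87), ([255, 289, 309, 297], 0.73)]
plunger [([227, 219, 313, 242], 0.7), ([184, 190, 373, 273], 0.7)]
stop_collar [([197, 219, 202, 230], 0.59)]
extruder [([308, 169, 343, 187], 0.17)]
glaze_pot [([206, 283, 235, 311], 0.89)]
loop_tool [([252, 286, 322, 299], 0.78), ([184, 191, 366, 276], 0.52)]
slip_bulb [([306, 170, 339, 186], 0.94)]
```

Run:
```python
import cv2
a=cv2.imread("pics/scene0.png")[165:365,180:390];b=cv2.imread("pics/top0.png")[160:320,175:385]
cv2.imwrite("pics/a.png",cv2.resize(a,None,fx=3.0,fy=3.0,interpolation=2))
cv2.imwrite("pics/b.png",cv2.resize(b,None,fx=3.6,fy=3.6,interpolation=2))
```

```text
(no output)
```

View pics/a.png

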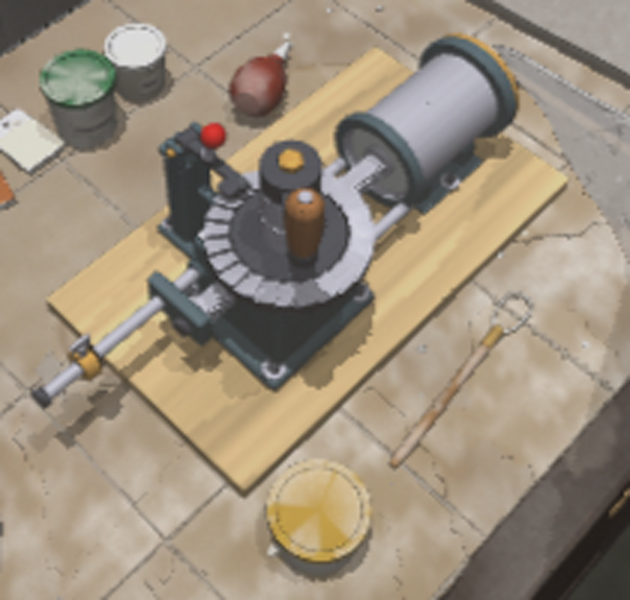

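View pics/b.png

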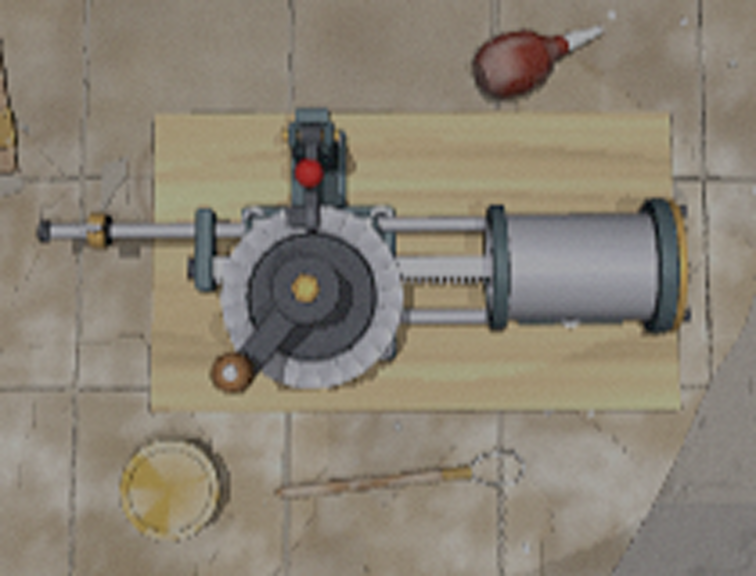

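```bash
cat > h.py <<'E'
import numpy as np
from scipy.spatial.transform import Rotation as R
from scipy.optimize import least_squares
def proj(ci,P):
    p=R.from_euler('xyz',ci["attitude"]).inv().apply(np.atleast_2d(P)-ci["eye"])
    return np.c_[ci["cx"]+ci["fx"]*p[:,0]/-p[:,2], ci["cy"]+ci["fy"]*-p[:,1]/-p[:,2]]
E
python3 - <<'E'
from h import *
from cell import camera_info
T,S=camera_info("top"),camera_info("scene")
# nut, ball, knobtop, board: back+x, back-x, front-x, front+x
t=np.array([(306,290),(310,173),(231,371),(154,113),(150,410),(680,410),(670,113)])/3.6+[175,160]-.3
s=np.array([(291,160),(213,135),(306,198),(48,300),(245,493),(567,182),(375,48)])/3+[180,165]-.3
def model(p):
    X,Y,yaw,a,zn,bx,by=p
    M=[(0,0,zn),(.0737,0,.162),(.062*np.cos(a),.062*np.sin(a),.242)]+[(bx+i*.1075,by+j*.1875,.016) for i,j in((1,1),(-1,1),(-1,-1),(1,-1))]
    return R.from_euler('z',yaw).apply(np.array(M))+[X,Y,0]
f=lambda p:np.r_[(proj(T,model(p))-t).ravel(),(proj(S,model(p))-s).ravel()]
r=least_squares(f,[.4,-.15,0,2.3,.2,0,-.1],loss='soft_l1')
print(r.x.round(4));print(f(r.x).reshape(2,-1,2).round(1));print(model(r.x).round(4))
E
```

```text
[ 0.4687 -0.135   0.0044  2.4605  0.2008  0.0311 -0.067 ]
[[[ 0.4 -0.5]
  [ 0.2 -0.2]
  [ 0.2  0.5]
  [ 0.   0.2]
  [-0.4  1.1]
  [ 0.3  0.4]
  [ 0.1 -0.4]]

 [[ 0.   0. ]
  [-0.1  0.2]
  [-0.3  0.7]
  [-1.3 -0.2]
  [-0.6  0.2]
  [ 1.3 -0.8]
  [ 0.  -0.7]]]
[[ 0.4687 -0.135   0.2008]
 [ 0.5424 -0.1346  0.162 ]
 [ 0.4204 -0.0961  0.242 ]
 [ 0.6068 -0.0138  0.016 ]
 [ 0.3918 -0.0148  0.016 ]
 [ 0.3934 -0.3898  0.016 ]
 [ 0.6084 -0.3888  0.016 ]]
```

```bash
cat >> h.py <<'E'
from cell import *
C=np.array([.4687,-.135]); YAW=.0044; DOWN=[np.pi,0,0]
def W(x,y,z): # machine -> world
    return np.r_[R.from_euler('z',YAW).apply([x,y,0])[:2]+C,z]
def kp(a,r=.062): return C+r*np.array([np.cos(a),np.sin(a)])   # a: world angle
def fish(ci,P):
    p=R.from_euler('xyz',ci["attitude"]).inv().apply(np.array(P)-ci["eye"]); v=np.array([p[0],-p[1]]);
    th=np.arctan2(np.hypot(*v),-p[2]); return np.array([ci["cx"],ci["cy"]])+ci["fx"]*th*v/np.hypot(*v)
E
python3 - <<'E'
from h import *
import cv2
a=2.465
for b in np.arange(a-1,a+6,.5):
    q=ik([*kp(b),.203],DOWN); print(round(b,2),None if q is None else q.round(2))
move_to([*(kp(a)+[0,.001]),.285],DOWN); hold(.3)
s=observe();print(s["time"],s["position"],s["joint_pos"].round(2),s["ft_force"])
ci=camera_info("wrist");im=get_image("wrist");cv2.imwrite("pics/w1.png",im[:,:,::-1]);print(ci)
print("knob top/grip",fish(ci,[*kp(a),.242]),fish(ci,[*kp(a),.222]),"ball",fish(ci,W(.0737,0,.162)))
for l in["knob_grip","pawl_ball"]: print([(d["rect"],d["score"]) for d in recognise("wrist",l)[:2]])
E
```

```text
1.46 [ 0.48  0.22 -0.43  1.73  0.09  1.22 -1.54]
1.96 [ 0.52  0.15 -0.43  1.8   0.07  1.21 -1.5 ]
2.46 [ 0.55  0.11 -0.4   1.84  0.04  1.2  -1.43]
2.96 [ 0.58  0.09 -0.35  1.86  0.03  1.2  -1.35]
3.46 [ 0.59  0.12 -0.29  1.83  0.04  1.2  -1.28]
3.96 [ 0.59  0.16 -0.25  1.77  0.04  1.21 -1.25]
4.46 [ 0.57  0.23 -0.23  1.7   0.06  1.22 -1.25]
4.96 [ 0.54  0.28 -0.23  1.63  0.07  1.24 -1.28]
5.46 [ 0.5   0.32 -0.25  1.57  0.08  1.25 -1.34]
5.96 [ 0.47  0.34 -0.29  1.55  0.1   1.26 -1.4 ]
6.46 [ 0.45  0.34 -0.33  1.57  0.11  1.26 -1.47]
6.96 [ 0.45  0.3  -0.38  1.61  0.12  1.25 -1.52]
7.46 [ 0.46  0.25 -0.41  1.68  0.11  1.23 -1.55]
7.96 [ 0.5   0.19 -0.43  1.76  0.08  1.21 -1.53]
3.1167 [ 0.42028958 -0.09570486  0.28487104] [ 0.57  0.06 -0.4   1.69  0.02  1.4  -1.41] [0.05417481 0.11163362 0.45287949]
{'fx': 325.19226210127806, 'fy': 325.19226210127806, 'cx': 280.8755415991318, 'cy': 206.25309967464594, 'eye': array([ 0.49425178, -0.09532231,  0.42697757]), 'attitude': array([-2.92644488e-01,  1.36548535e-04, -1.57225971e+00])}
knob top/grip [282.49450381 234.67561827] [282.35846175 223.6005697 ] ball [329.80952109  53.67792223]
[([261.7, 198.0, 298.2, 245.8], 0.63)]
[([303.7, 19.2, 341.1, 92.7], 0.63)]
```

View pics/w1.png

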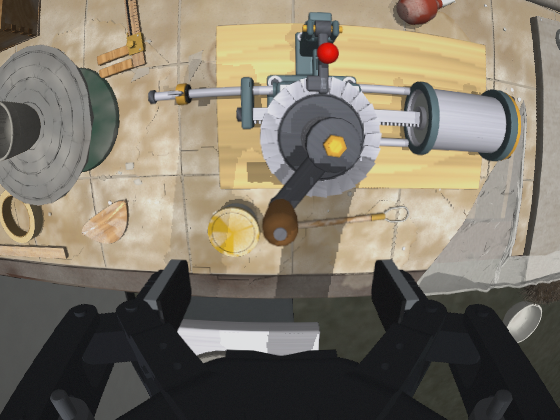

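```bash
sed -i 's/-.135\]/-.1343]/' h.py
python3 - <<'E'
from h import *
a=2.465
p=kp(a)+[0,.001]
move_linear([*p,.204],DOWN,speed=.08); hold(.2); f0=observe()["ft_force"]
for o in (.4,.33,0):
    grip(o); s=observe(); print(o,s["time"],s["opening"],s["position"].round(4),(s["ft_force"]-f0).round(2))
hold(.3); s=observe(); print(s["time"],s["opening"],s["position"].round(4),(s["ft_force"]-f0).round(2))
np.save("f0.npy",f0); print(p)
# timing test & force per step: small forward steps
E
```

```text
0.4 5.1833 0.40393251107797595 [ 0.4203 -0.0945  0.204 ] [-0.5  -1.37 -0.31]
0.33 5.4167 0.3290528213454035 [ 0.4204 -0.0945  0.204 ] [-0.2  -0.93 -0.28]
0 5.6333 0.2584219414874421 [ 0.4204 -0.0945  0.2042] [-0.89 -0.54  1.69]
5.9333 0.26476294127838784 [ 0.4205 -0.0945  0.2042] [ 0.12 -0.87  2.35]
[ 0.42035794 -0.09447932]
```

```bash
cat >> h.py <<'E'
f0=np.load("f0.npy") if __import__("os").path.exists("f0.npy") else np.zeros(3)
def state():
    s=observe(); d=s["position"][:2]-C; a=np.arctan2(d[1],d[0]); f=s["ft_force"]-f0
    return s["time"],a,np.hypot(*d),-f[0]*np.sin(a)+f[1]*np.cos(a),f[0]*np.cos(a)+f[1]*np.sin(a),f[2]   # t, angle, radius, F_tan(ccw+), F_rad(out+), Fz
E
python3 - <<'E'
from h import *
t,a,r,*_=state(); z=.2042
cmd=a; k=0
while cmd>a-.62:
    cmd-=.02; move_linear([*kp(cmd,r),z],None,speed=.02); st=state(); k+=1
    r=np.clip(r+1e-4*st[4],.058,.066)
    if k%3==0 or st[3]>4: print(round(cmd,3),np.round(st,4))
    if st[3]>8: break
E
```

```text
2.391 [ 6.6833  2.3883  0.0626  0.8092 -0.6977  0.3379]
2.331 [ 7.4333  2.3284  0.0626  0.5327  0.2964 -0.0927]
2.271 [8.1833 2.2988 0.0626 5.7714 0.2016 3.8553]
2.251 [8.4333 2.2975 0.0626 8.229  1.7679 5.488 ]
```

Run:
```python
from h import *
z=.2042; r=.0626; a0=2.2975; cmd=2.251; k=0
while True:
    cmd-=.015; move_linear([*kp(cmd,r),z],None,speed=.02); st=state(); k+=1
    r=np.clip(r+1e-4*st[4],.058,.066)
    print(round(cmd,3),np.round(st,4))
    if st[1]<a0-.18 or st[3]>20: break
hold(.3);print(np.round(state(),4))
```

```text
2.236 [ 8.6833  2.2969  0.0626 10.0538  1.0328  6.7215]
2.221 [ 8.9333  2.294   0.0626 11.4198  2.4354  8.6452]
2.206 [ 9.1833  2.2858  0.0626 12.5993  2.7247  8.396 ]
2.191 [ 9.4333  2.2728  0.0626 12.7615  1.5774  7.2751]
2.176 [ 9.6833  2.2581  0.0626 12.5037  0.88    7.6902]
2.161 [ 9.9333  2.2466  0.0627 14.0072  1.8395  7.7772]
2.146 [10.1833  2.2316  0.0626 12.2042  0.8765  8.5243]
2.131 [10.4333  2.2155  0.0627 13.4844  0.309   7.9603]
2.116 [10.6833  2.2003  0.0627 13.0336 -0.382   9.6365]
2.101 [10.9333  2.1849  0.0627 13.1512  0.7353  8.5144]
2.086 [11.1833  2.1691  0.0627 13.018   0.1472  8.6567]
2.071 [11.4333  2.1535  0.0627 13.372   0.426   8.317 ]
2.056 [11.6833  2.1376  0.0627 13.5298 -0.3042  8.6841]
2.041 [11.9333  2.1224  0.0627 12.6635  0.2423  8.3632]
2.026 [12.1833  2.1069  0.0627 13.559  -0.7596  8.6964]
[12.4833  2.1071  0.0627 14.0579  0.2677  8.9637]
```

Run:
```python
from h import *
import cv2
z=.2042
move_linear([*kp(2.16,.0627),z],None,speed=.03);hold(.1); print(np.round(state(),4))
grip(.6); print(np.round(state(),3))
p=observe()["position"]; move_linear([p[0],p[1],.29],None,speed=.2)
b=W(.0737,.0005,.162)
move_linear([b[0],b[1],.25],DOWN,speed=.2); grip(.5); hold(.2); s=observe(); print(s["time"],s["position"])
ci=camera_info("wrist");im=get_image("wrist");cv2.imwrite("pics/w2.png",im[:,:,::-1]);print(fish(ci,b),[(d["rect"],d["score"]) for d in recognise("wrist","pawl_ball")[:2]])
```

```text
[ 1.30167e+01  2.15220e+00  6.27000e-02  1.03700e+00 -1.70380e+00
 -6.00000e-03]
[13.408  2.158  0.063  1.213 -1.283 -1.651]
15.2167 [ 0.54227844 -0.13342449  0.25040934]
[281.58398711 211.96648986] [([263.9, 155.1, 296.6, 237.3], 0.65)]
```

View pics/w2.png

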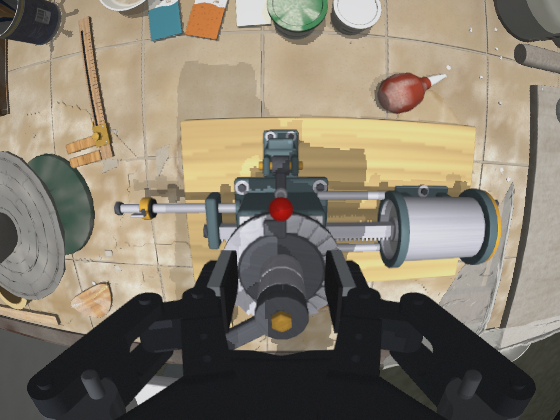

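Run:
```python
from h import *
dz=-.008
def bp(th):
    ph=np.arctan2(.031,-.0283)-th
    return W(.102+.042*np.cos(ph)+.0007,.0007,.131+.042*np.sin(ph)+dz)
move_linear(bp(0),DOWN,speed=.1); hold(.2); f=observe()["ft_force"]
for o in(.3,0): 
    grip(o); s=observe(); print(o,s["time"],s["opening"],s["position"].round(4),(s["ft_force"]-f).round(2))
for th in np.arange(.05,.36,.05):
    move_linear(bp(th),None,speed=.02); s=observe(); d=s["ft_force"]-f
    print(round(th,2),s["time"],(s["position"]-bp(th)).round(4),d.round(2))
    if np.linalg.norm(d)>10: print("STOP"); break
```

```text
0.3 16.9333 0.29957825496184115 [ 0.5431 -0.1333  0.1541] [-0.23 -0.48 -0.75]
0 17.2 0.16604305131192837 [ 0.5431 -0.1331  0.1543] [-1.28  0.47  1.28]
0.05 17.4583 [-0.0007  0.0001 -0.0004] [-3.16  0.64  0.95]
0.1 17.7167 [-0.0009  0.0001 -0.0006] [-3.2   0.5  -0.68]
0.15 17.975 [-0.001   0.0001 -0.0007] [-5.02 -0.13 -3.11]
0.2 18.2333 [-0.001   0.0001 -0.0007] [-5.43  0.24 -4.09]
0.25 18.4917 [-0.0004  0.0001 -0.0004] [-4.77  0.99 -6.21]
0.3 18.75 [ 0.0003  0.0001 -0.0002] [-3.07  1.22 -6.82]
0.35 19.0083 [ 0.0015  0.0001 -0.0002] [  0.85   0.89 -11.54]
STOP
```

Run:
```python
from h import *
f=None
dz=-.008; r=.042
def bp(th,r):
    ph=np.arctan2(.031,-.0283)-th
    return W(.102+r*np.cos(ph)+.0007,.0007,.131+r*np.sin(ph)+dz),np.array([np.cos(ph),0,np.sin(ph)])
f=f0  # baseline of the open gripper at the knob
th=.35
while th<1.46:
    s=observe(); d=s["ft_force"]-f; u=bp(th,r)[1]; fr=d@u; ft=d@np.array([u[2],0,-u[0]])
    print(round(th,2),s["time"],round(r,4),d.round(2),"rad",round(fr,1),"tan",round(ft,1))
    if np.linalg.norm(d)>30: print("STOP"); break
    r=np.clip(r+1.5e-4*fr,.036,.046); th+=.06
    move_linear(bp(th,r)[0],None,speed=.03)
```

```text
0.35 19.0083 0.042 [  0.83  -0.05 -11.32] rad -10.8 tan -3.5
0.41 19.2583 0.0404 [-5.67  0.18  3.49] rad 5.1 tan -4.2
0.47 19.5083 0.0412 [-6.26  0.32  2.55] rad 4.1 tan -5.3
0.53 19.7583 0.0418 [ 0.72 -0.6  -9.38] rad -9.3 tan -1.2
0.59 20.0083 0.0404 [-3.11  0.97  0.76] rad 1.2 tan -3.0
0.65 20.2583 0.0406 [-4.07  0.63  3.69] rad 4.0 tan -3.7
0.71 20.5083 0.0412 [-6.47  0.93  4.08] rad 4.3 tan -6.3
0.77 20.7583 0.0418 [-0.93 -0.93 -0.71] rad -0.7 tan -0.9
0.83 21.0083 0.0417 [-0.6  -1.08 -0.17] rad -0.2 tan -0.6
0.89 21.2583 0.0417 [-0.96 -0.91 -1.4 ] rad -1.5 tan -0.7
0.95 21.5083 0.0414 [-0.49 -1.85 -0.76] rad -0.8 tan -0.3
1.01 21.7583 0.0413 [ 0.32 -0.15 -0.26] rad -0.2 tan 0.4
1.07 22.0083 0.0413 [-0.25 -0.42 -0.76] rad -0.8 tan 0.0
1.13 22.2583 0.0412 [-0.13 -0.9   0.51] rad 0.4 tan -0.3
1.19 22.5083 0.0412 [-0.4  -0.56 -1.69] rad -1.7 tan 0.4
1.25 22.7583 0.041 [ 0.02 -1.25  0.68] rad 0.6 tan -0.3
1.31 23.0083 0.0411 [-1.8  -0.78  0.63] rad -0.4 tan -1.9
1.37 23.2583 0.041 [-0.5  -1.57 -0.52] rad -0.7 tan -0.1
1.43 23.5083 0.0409 [-0.27 -1.07 -0.1 ] rad -0.2 tan -0.1
```

Run:
```python
from h import *
import cv2
print(observe()["opening"],observe()["position"])
a=get_image("wrist")[:,:,::-1];b=get_image("scene")[:,:,::-1]
a=cv2.resize(a[120:420,150:420],(540,600));b=cv2.resize(b[150:300,210:275],(260,600))
cv2.imwrite("pics/c.png",np.hstack([a,b]))
```

```text
-0.0024660776347105655 [ 0.59920159 -0.13300453  0.15267782]
```

View pics/c.png

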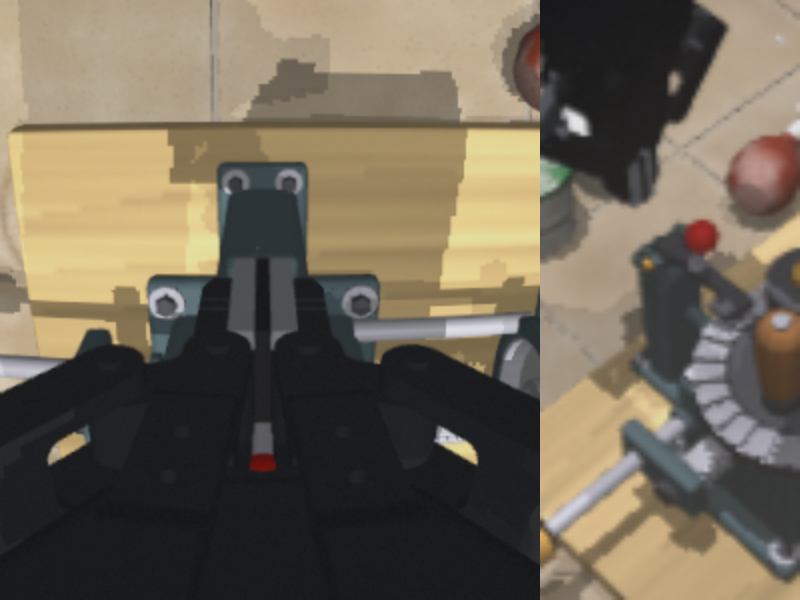

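Run:
```python
from h import *
dz=-.0135; r=.042
def bp(th,r):
    ph=np.arctan2(.031,-.0283)-th
    return W(.102+r*np.cos(ph)+.001,.0007,.131+r*np.sin(ph)+dz),np.array([np.cos(ph),0,np.sin(ph)])
p=observe()["position"]; move_linear([p[0],p[1],.22],None,speed=.2)
q=bp(0,r)[0]; move_linear([q[0],q[1],.22],None,speed=.2); grip(.5)
move_linear(q,DOWN,speed=.1); hold(.2); f=observe()["ft_force"]
for o in(.3,0): 
    grip(o); s=observe(); print(o,s["time"],s["opening"],s["position"].round(4),(s["ft_force"]-f).round(2))
th=0
while th<1.44:
    th+=.06; move_linear(bp(th,r)[0],None,speed=.03)
    s=observe(); d=s["ft_force"]-f; u=bp(th,r)[1]; fr=d@u; ft=d@np.array([u[2],0,-u[0]])
    print(round(th,2),round(s["opening"],3),round(r,4),d.round(2),"rad",round(fr,1),"tan",round(ft,1))
    if np.linalg.norm(d)>18 or s["opening"]<.13: print("STOP"); break
    r=np.clip(r+.8e-4*fr,.036,.046)
print(s["time"])
```

```text
0.3 26.625 0.2946764668151169 [ 0.5434 -0.1333  0.1486] [-0.11  1.57  0.18]
0 26.8917 0.16638388282254607 [ 0.5434 -0.1331  0.1488] [-2.17  2.57  2.58]
0.06 0.171 0.042 [-2.94  2.13  0.19] rad 2.0 tan -2.2
0.12 0.166 0.0422 [-3.18  2.19 -2.73] rad -0.4 tan -4.2
0.18 0.17 0.0421 [-4.24  2.9  -4.57] rad -1.6 tan -6.0
0.24 0.166 0.042 [-4.82  2.25 -4.93] rad -2.0 tan -6.6
0.3 0.169 0.0418 [-4.33  2.21 -5.12] rad -2.8 tan -6.1
0.36 0.17 0.0416 [-3.33  1.81 -6.31] rad -4.6 tan -5.4
0.42 0.168 0.0412 [-1.61  2.49 -8.18] rad -7.3 tan -4.1
0.48 0.167 0.0407 [  3.05   2.86 -13.26] rad -13.6 tan -0.5
0.54 0.002 0.0396 [-0.35  1.29  0.49] rad 0.5 tan -0.2
STOP
29.1417
```

Run:
```python
from h import *
def bp(th):
    ph=np.arctan2(.031,-.0283)-th
    return W(.102+.042*np.cos(ph)-.020,.0005,.131+.042*np.sin(ph)-.006+.005*np.clip(th/1.2,0,1))
grip(0); p=observe()["position"]; move_linear([p[0],p[1],.22],None,speed=.2)
q=bp(0)-[.006,0,0]; move_linear([q[0],q[1],.22],None,speed=.2); move_linear(q,None,speed=.12); hold(.15)
f=observe()["ft_force"]
for th in np.arange(0,1.61,.1):
    move_linear(bp(th),None,speed=.04); s=observe(); d=s["ft_force"]-f
    print(round(th,2),d.round(2))
    if np.linalg.norm(d)>12: print("STOP"); break
print(s["time"],s["position"])
import cv2
cv2.imwrite("pics/d0.png",get_image("scene")[:,:,::-1])
im=cv2.imread("pics/d0.png")[130:300,200:340]; cv2.imwrite("pics/d.png",cv2.resize(im,None,fx=3.5,fy=3.5))
```

```text
0.0 [-0.11 -1.53 -1.14]
0.1 [-1.38 -0.81  0.29]
0.2 [-2.34 -1.02  1.55]
0.3 [-0.66 -0.95  0.09]
0.4 [-0.73 -0.76  0.48]
0.5 [-0.29 -1.35 -0.58]
0.6 [-0.6  -1.54 -0.59]
0.7 [-0.5  -1.08 -0.74]
0.8 [-0.87 -0.51 -0.3 ]
0.9 [-0.17 -1.58 -0.4 ]
1.0 [-0.02 -1.45 -0.89]
1.1 [-1.27 -0.83  2.17]
1.2 [-2.18 -0.93  7.24]
1.3 [-3.03 -0.13 10.28]
1.4 [-2.96 -0.99 14.26]
STOP
34.9417 [ 0.5785651  -0.13337616  0.16722369]
```

View pics/d.png

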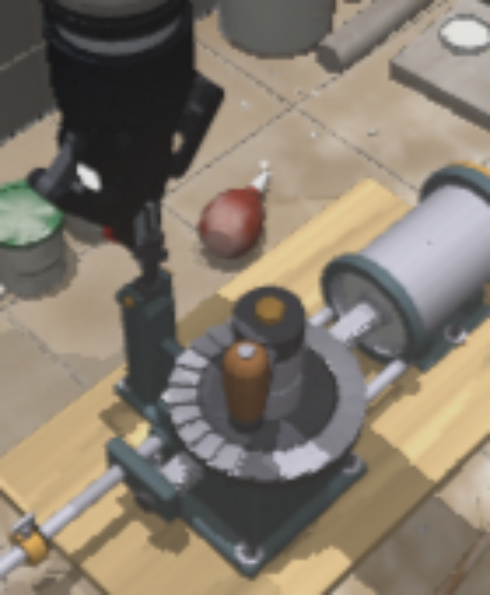

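Run:
```python
from h import *
p=observe()["position"]
move_linear([p[0],p[1],.172],None,speed=.05); print((observe()["ft_force"]-f0).round(1))
for k in range(1,11):
    move_linear([p[0]+.003*k,p[1],.172],None,speed=.05); s=observe(); d=s["ft_force"]-f0
    print(k,s["position"].round(4),d.round(2))
    if np.linalg.norm(d)>12: print("STOP"); break
p=observe()["position"]; move_linear([p[0],p[1],.25],None,speed=.12); hold(.2); print(observe()["time"])
import cv2
cv2.imwrite("pics/e0.png",get_image("scene")[:,:,::-1]);cv2.imwrite("pics/e1.png",get_image("top")[:,:,::-1])
im=cv2.imread("pics/e0.png")[150:320,200:300]; im2=cv2.imread("pics/e1.png")[160:280,190:310]
cv2.imwrite("pics/e.png",np.hstack([cv2.resize(im,(350,595)),cv2.resize(im2,(420,420)) if 0 else cv2.copyMakeBorder(cv2.resize(im2,(420,420)),0,175,0,0,0)]))
```

```text
[-0.3 -1.4 -0.4]
1 [ 0.5816 -0.1333  0.1715] [-0.19 -1.09  0.17]
2 [ 0.5847 -0.1333  0.1719] [-0.27 -0.07 -0.39]
3 [ 0.5878 -0.1333  0.172 ] [ 0.22  0.14 -0.83]
4 [ 0.5908 -0.1334  0.172 ] [ 0.24 -1.09 -0.49]
5 [ 0.5938 -0.1334  0.172 ] [-1.06 -1.4  -0.72]
6 [ 0.5968 -0.1334  0.172 ] [-0.56 -0.45 -0.41]
7 [ 0.5998 -0.1334  0.172 ] [-0.53 -0.51 -1.07]
8 [ 0.6028 -0.1334  0.172 ] [-1.04 -1.48 -0.  ]
9 [ 0.6058 -0.1334  0.172 ] [ 0.09 -1.42  0.29]
10 [ 0.6088 -0.1334  0.172 ] [ 0.31 -1.6   0.33]
38.825
```

View pics/e.png

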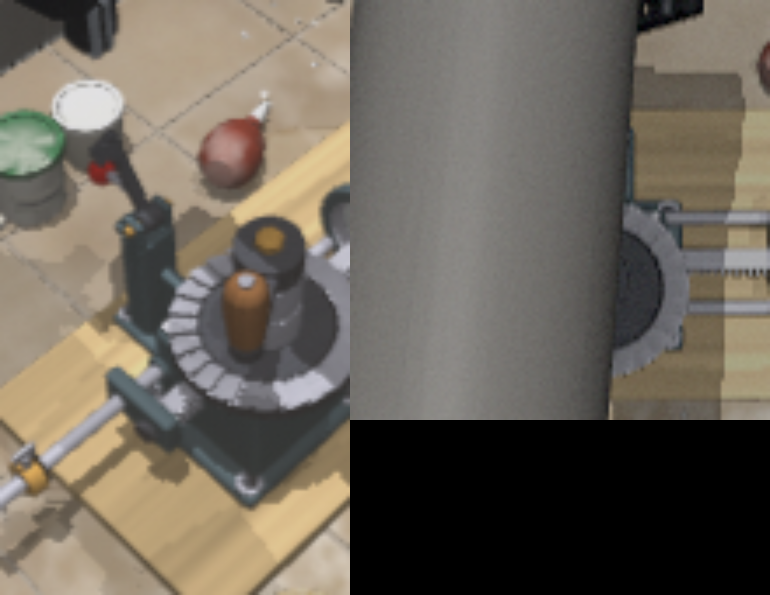

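Run:
```python
from h import *
z=.2042
p=observe()["position"]; move_linear([p[0],p[1],.285],None,speed=.25)
k=kp(2.157,.0628); move_linear([*k,.285],DOWN,speed=.3); grip(.6); move_linear([*k,z],None,speed=.15)
hold(.1); f=observe()["ft_force"]; np.save("f0.npy",f); grip(.3); grip(0)
import h; h.f0=f
st=state(); print(np.round(st,3),observe()["opening"])
cmd=st[1]; r=st[2]; un=lambda a:a+2*np.pi*round((cmd-a)/2/np.pi)
while cmd<6.2:
    cmd+=.15; move_linear([*kp(cmd,r),z],None,speed=.045); st=state(); r=np.clip(r+1e-4*st[4],.058,.067)
    print(round(cmd,2),round(st[0],2),"act",round(un(st[1]),3),"r",round(r,4),np.round(st[3:],1))
    if abs(st[3])>20 or abs(st[4])>20: print("STOP");break
```

```text
[4.1892e+01 2.1540e+00 6.3000e-02 5.3000e-02 1.0000e-03 3.1710e+00] 0.25538622135720324
2.3 42.25 act 2.31 r 0.0629 [-0.4  1.1  3.9]
2.45 42.61 act 2.468 r 0.0629 [-0.8  0.7  5.5]
2.6 42.97 act 2.628 r 0.063 [0.2 0.4 5.3]
2.75 43.33 act 2.728 r 0.0629 [-5.  -0.3  5.1]
2.9 43.68 act 2.842 r 0.0629 [-9.8 -0.7  3.8]
3.05 44.04 act 2.989 r 0.0629 [-10.8   0.6   5.7]
3.2 44.4 act 3.139 r 0.0629 [-9.7 -0.4  7.6]
3.35 44.76 act 3.291 r 0.0628 [-9.1 -0.5  8.3]
3.5 45.12 act 3.443 r 0.0628 [-9.7 -0.2  8.2]
3.65 45.48 act 3.595 r 0.0628 [-9.3 -0.5  8.6]
3.8 45.83 act 3.747 r 0.0627 [-8.5 -1.2 10.5]
3.95 46.19 act 3.897 r 0.0625 [-9.2 -1.8 11. ]
4.1 46.55 act 4.047 r 0.0623 [-9.4 -1.7 11.6]
4.25 46.91 act 4.196 r 0.0621 [-10.   -1.6  11.9]
4.4 47.27 act 4.344 r 0.0619 [-8.9 -2.9 12.9]
4.55 47.62 act 4.49 r 0.0614 [-9.2 -4.2 11.4]
4.7 47.98 act 4.635 r 0.0611 [-9.9 -2.9 13.3]
4.85 48.34 act 4.778 r 0.0608 [-9.3 -3.4 12.2]
5.0 48.69 act 4.921 r 0.0605 [-10.2  -3.1  11.3]
5.15 49.04 act 5.06 r 0.0602 [-8.5 -3.  11.4]
5.3 49.39 act 5.199 r 0.06 [-8.9 -2.4 11. ]
5.45 49.74 act 5.336 r 0.0598 [-9.5 -1.9 10.3]
5.6 50.09 act 5.473 r 0.0596 [-9.5 -1.2  8.6]
5.75 50.44 act 5.611 r 0.0597 [-10.1   0.8   7.4]
5.9 50.79 act 5.751 r 0.06 [-10.3   2.3   7. ]
6.05 51.14 act 5.897 r 0.0603 [-11.1   3.    5.5]
6.2 51.49 act 6.045 r 0.0606 [-9.6  3.1  3.4]
```

Run:
```python
from h import *
z=.2042; cmd=6.2; r=.0606; un=lambda a:a+2*np.pi*round((cmd-a)/2/np.pi)
while cmd<8.4:
    cmd+=.05; move_linear([*kp(cmd,r),z],None,speed=.02); st=state(); r=np.clip(r+1e-4*st[4],.058,.067)
    print(round(cmd,2),round(st[0],2),"act",round(un(st[1]),3),"r",round(r,4),np.round(st[3:],1))
    if abs(st[3])>14.5 or abs(st[4])>20: print("STOP");break
hold(.25); st=state(); print(np.round(st,3))
```

```text
6.25 51.78 act 6.08 r 0.0609 [-11.8   3.2   3.8]
6.3 52.08 act 6.13 r 0.0613 [-11.    3.8   3.8]
6.35 52.38 act 6.183 r 0.0617 [-11.8   4.3   3.6]
6.4 52.69 act 6.235 r 0.062 [-12.2   3.1   3.9]
6.45 53.0 act 6.288 r 0.0623 [-10.8   2.3   3.9]
6.5 53.31 act 6.341 r 0.0626 [-11.2   2.9   2.6]
6.55 53.62 act 6.394 r 0.0629 [-11.5   3.1   2.5]
6.6 53.92 act 6.448 r 0.0631 [-11.1   2.    2.6]
6.65 54.23 act 6.501 r 0.0633 [-12.    2.7   2. ]
6.7 54.54 act 6.555 r 0.0636 [-11.3   2.8   2.1]
6.75 54.85 act 6.609 r 0.0638 [-11.5   2.1   1.1]
6.8 55.16 act 6.663 r 0.0641 [-10.6   2.2   1.3]
6.85 55.47 act 6.717 r 0.0643 [-10.5   2.    1.7]
6.9 55.77 act 6.771 r 0.0644 [-11.    1.8   0.8]
6.95 56.08 act 6.825 r 0.0646 [-10.5   1.7   0.6]
7.0 56.39 act 6.851 r 0.0649 [-14.7   3.1  -0.1]
STOP
[ 56.642   0.568   0.062 -13.712   2.518  -1.592]
```

Run:
```python
from h import *
import cv2
z=.2042; r=.0648
for cmd in (7.02,7.04):
    move_linear([*kp(cmd,r),z],None,speed=.02); hold(.1); st=state(); print(cmd,np.round(st,3))
    if st[3]<-17.5: break
hold(.15)
a=state()[1]; move_linear([*kp(a-.04,.0625),z],None,speed=.03); print(np.round(state(),3))
grip(.6); p=observe()["position"]; move_linear([p[0],p[1],.30],None,speed=.15); print(observe()["time"])
move_linear([.40,-.02,.33],None,speed=.25); s=observe(); print(s["time"],(s["ft_force"]-f0).round(1))
cv2.imwrite("pics/f0.png",get_image("scene")[:,:,::-1])
im=cv2.imread("pics/f0.png")[160:360,170:370]; cv2.imwrite("pics/f.png",cv2.resize(im,(600,600)))
```

```text
7.02 [ 56.992   0.57    0.062 -15.43    2.363  -1.935]
7.04 [ 57.342   0.572   0.062 -18.671   3.776  -3.556]
[58.125  0.518  0.062 -0.189  0.341  5.907]
59.3083
60.0583 [ 0.2 -1.3 -0.4]
```

View pics/f.png

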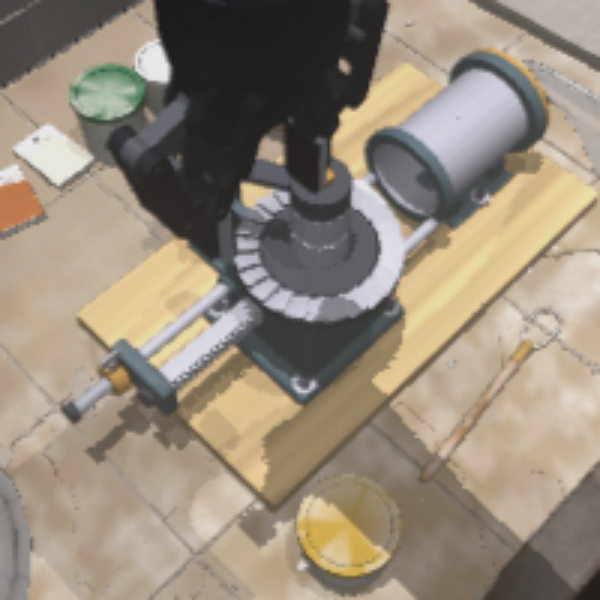

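The crosshead stands against the collar, and the pot and loop tool are in place. The gripper is clear and there is nothing on the wrist force, so I'm handing the job in.

```bash
python3 -c "
from cell import *
sign_off(); print(observe()['time'])"
```

```text
the job is handed in; nothing more can be done
the job is handed in; nothing more can be done
```

The plunger is wound back against the stop collar, the pawl is thrown over, and I handed the job in at about 60 s of the 72 s allowed. No verdict came back.

- **Freeing the pawl:** I gripped the knob and took up the play clockwise. I then eased the wheel forward about 0.19 rad (roughly 2.9 mm of plunger), at 12–14 N.
- **Throwing the pawl over:** Gripping the ball failed twice. It slipped out partway and the pawl dropped back into the teeth both times, and I had no way to measure the tip force of those drops. Pushing the ball over with the fingers shut worked, and the picture showed the pawl lying back.
- **Winding back:** I turned the crank counter-clockwise about 4.7 rad at roughly 9–12 N. Then the knob stalled and the force rose to 18.7 N. By the figure you gave, that is about 30 N on the collar. I unloaded the crank through its play and let go.

**Last checks:**
- The final picture shows the crosshead touching the collar, with the pot and loop tool where they were.
- The wrist force was about 1 N, with the gripper clear of everything.
- The arm hid the pawl and the slip bulb in that picture. They were last seen in the picture before winding: pawl over, bulb in place.

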